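# Nip a valve piston in a fine-screw vise without moving the zero ring

## Robot

A 6-joint arm with a two-finger parallel gripper is mounted at the origin on a cart in front of the work surface, level with it; the furniture and walls round the work are solid. World frame = base frame: x ahead of the robot, y to its left, z up, the work surface at z = 0. Lengths are in m, angles in rad, forces in N, time in s.
With the tool pointing down it reaches from about 0.35 to 0.775 m from the base axis. Payload 5.5 kg.
Tool frame: the origin (TCP) lies at the very end of the fingers, on their centre line; the grasp point (between the pads) lies 19 mm behind it; z points along the fingers, y is the direction in which the jaws open and shut (so a half turn about z gives the same grasp; the last joint's range is limited). The gripper opens to 85 mm and grips with 20 to 120 N. Pads are 22 mm wide; open, the fingers measure 114 mm over their backs; the gripper's body (76 mm by 85 mm) begins 54 mm behind the grasp point. The pads swing forward as they close: fully open they stand 13 mm farther back than shut.
Start: joints at [1.005, 0.313, 0.046, 1.304, 0, 1.431], TCP at [0.238, 0.524, 0.231] pointing down, gripper open.
Joint ranges: [-2.76, 2.76], [-0.86, 1.69], [-1.03, 1.26], [-2.2, 2.34], [-1.47, 1.5], [-3.14, 3.14]. Speed limits (rad/s): [2.57, 2.57, 3.14, 3.14, 3.14, 3.14].

## Interface

Orientations are given as a unit quaternion [w, x, y, z].
In Python, from workcell import get_state, imaging, env, spotter gives the robot as it stands.
- The arm moves only by the tool play_rows, never from a script. Its argument "moves" is a list of rows, each an object with "claw": the finger opening in cm, from 0 to 8.54; "delta_pos": the shift along the tool's x, y, z in cm, a list of three; "twist": the turn about the tool's z in degrees. A call has 1 to 12 rows; each row is the pose to reach, as a shift and turn from the pose commanded when the call began, along the tool's axes at that moment; what a row does not reach only later rows make up. A row lasts 1/8 s, in which the tool goes at most 62.5 mm and 10.7 degrees, less where a joint would pass 70% of its speed; a pose out of reach is approached as far as the arm can. A call with a gripper value outside its range is refused whole. The fingers move at their own pace and stop on an object; "force" is the grip in N (left out, the last holds). Time passes only in rows, so rows that repeat a pose let the fingers close. It gives the time, the measured TCP pose, the force and the opening at its end, in the units of the state.
- get_state(): the state, without advancing time (a new reading comes with each control period).
- imaging.read_camera(name): name is "scene" or "top" or "wrist"; returns the picture (400x640x3 uint8, red, green, blue); there is no depth.
- imaging.camera_info(name): a dict with "fx", "fy", "cx", "cy" (pixels), "world_to_cam" (4x4, takes a point from world to camera coordinates). Camera axes: x right, y down, z forward; pixel columns grow to the right and rows downward; lengths in m; the calibration is good to about 2 mm. A picture is of the moment at which its call begins: read the wrist's pose just before it. camera_info takes no time and is no camera call; for the wrist camera it gives the pose at the moment of the call.
- env.hand_in(): hands the job in, once; it reports no verdict.
Trained networks look in the newest picture that a camera, given by its name, has taken for a name from the list of things; names that differ only in an ending like _2 or _b are one class to them, and where a whole thing is asked for, a point or a joint stands for the part that bears it (a point fixed in the world has none). Each returns a list of dicts, best first, with "conf" (0 to 1); they miss things now and then, are a little off and sometimes report something else, mostly with a low value. They report only what shows in the picture. A call takes as long as a camera call. They do not tell look-alikes from the thing itself.
- spotter.spot_in(camera, query): "extent" ([left, top, right, bottom] in pixels, round what is visible of it).
The state is a dict: "clock": time; "joint_pos": joint angles; "qvel": joint speeds; "tau": joint torques, N m; "tcp_pos": TCP position; "orientation": TCP orientation; "wrist_force": force on the tool from outside, world axes, zero at the start; "ft_torque": the same for the moment, N m; "finger_gap": finger opening in m.
Only numpy, scipy, OpenCV 4.12 (cv2) and the standard library are available. Lean on these libraries where they do the work, as an engineer would, in place of code of your own. Each camera call takes 0.05 s, during which the arm holds its last target. There are 200 camera calls.

## Task

Stand the valve piston upright between the open jaws of the small green vise and let go of it. Then close the jaw by turning only the small inner knob clockwise until the piston is lightly clamped with about 12 N (6 to 18 N is fine, never over 25 N), without dragging the graduated outer ring round, and let go of the knob. Leave the red screwdriver and the brass bell where they are.

Things in the scene. Friction and masses are not known exactly. Their poses are not given: they have to be found in the camera images.
- piston: Loose valve piston standing upright on the bench, 80 g: steel cylinder 20 mm in diameter and 51 mm tall with black ports, then a brass stem (8 mm) and button (14 mm) on top, 63.5 mm in all. Origin at the centre of its foot, z up along its axis.
- vise: Small green screw vise fixed to the bench, 240 x 84 mm; origin under its centre, x along it from the jaws (-x end) to the drive head (+x end), z up. Drive head: 66 mm square, centred at x = +65 mm, top 46 mm above the bench, carries ring and knob on one upright axis. Moving jaw closes in -x; both jaws flat, 40 mm wide, tops 24 mm above the steel bed, which is 20 mm above the bench.
- seat (a point): Point on the vise bed, 15.5 mm from the fixed jaw's face, midway along the jaws: set the centre of the piston's foot here. The jaws stand open 31 to 36 mm, differently each time: how far the knob must turn is found by feel. The closing jaw slides the piston up to the fixed jaw.
- fixed_jaw: The vise's fixed jaw; origin at bed height in the middle of its clamping face (x = -65 mm in the vise), same axes as the vise. The clamping force is what presses the piston on this jaw.
- vise_knob: Dark inner knob, 24 mm across, 30 mm tall, white line on top; origin at its foot, level with the outer ring's top, z up. Clockwise from above closes the jaw 6 mm/rad; 1.8 to 2.7 rad until the piston is nipped. Stays where left. Turning it takes 0.16 N m while the jaw is free (less when paused), and 0.006 N m more per newton of clamping; the sprung jaw adds 40 N per rad after the nip.
- ring_mark (a point): Red mark on top of the graduated aluminium outer ring (54 mm in diameter, 14 mm high, top 62 mm above the bench) that surrounds the knob's foot, 24 mm from the axis. The ring turns easily (0.02 N m) if fingers touch it.
- valves: Bystander, fixed: silver valve block, 38 x 182 x 65 mm, lying behind the piston on the right. Origin under its centre.
- bell: Bystander: brass bell flare standing on its wide rim, 95 mm in diameter, 111 mm tall. Origin under its centre.
- driver: Bystander: red-handled screwdriver, 160 x 21 mm, lying behind the vise. Origin under its centre.
Not all that is in view belongs to the job. There is more than one size of the piston; the job needs the largest.

How it is judged:
By the outcome, as a careful person would: the job done as asked, in the order asked, and still so for the second after the job is handed in, with the robot touching nothing.
It also fails if it takes over 72 s, if anything falls off the work surface, if the arm or the gripper's body presses on something with over 40 N, if the wrist force passes 120 N, or if a joint passes its speed limit or range.

## Working session

There is one attempt and no reset: what is moved stays moved. The work goes in short steps, Python scripts to look and compute and a tool call to move; the robot and the scene stay as the last step left them, time stands still between calls to the robot, and variables do not carry over. Pictures are saved under pics/ and viewed, about 8 in all and at most 12, crops included, and the job is handed in when it is done.

Besides the shell and the picture viewer there is one more tool, called after "Emit:" as name(argument=value, ...) on one line, values as JSON. play_rows: Moves the arm, as the interface text tells. Its arguments: {"type":"object","properties":{"moves":{"type":"array"},"force":{"type":"number"}},"required":["moves"]}

```bash
mkdir -p pics; ls
cat > h.py <<'E'
import numpy as np, cv2
from workcell import get_state, imaging, env, spotter
def save(cam,name,crop=None,scale=1):
    im=imaging.read_camera(cam)
    if crop: im=im[crop[1]:crop[3],crop[0]:crop[2]]
    if scale!=1: im=cv2.resize(im,None,fx=scale,fy=scale,interpolation=cv2.INTER_CUBIC)
    cv2.imwrite('pics/'+name,im[:,:,::-1])
def unproj(cam,px,z,info=None):
    c=info or imaging.camera_info(cam); T=np.array(c['world_to_cam']); R=T[:3,:3]; t=T[:3,3]
    d=R.T@np.array([(px[0]-c['cx'])/c['fx'],(px[1]-c['cy'])/c['fy'],1]); o=-R.T@t
    return o+d*(z-o[2])/d[2]
def proj(cam,p,info=None):
    c=info or imaging.camera_info(cam); T=np.array(c['world_to_cam']); q=T[:3,:3]@np.array(p)+T[:3,3]
    return np.array([c['fx']*q[0]/q[2]+c['cx'],c['fy']*q[1]/q[2]+c['cy']])
E
python3 - <<'E'
from h import *
s=get_state(); print({k:np.round(v,3).tolist() for k,v in s.items()})
a=imaging.read_camera('scene');b=imaging.read_camera('top')
cv2.imwrite('pics/scene.png',a[:,:,::-1]);cv2.imwrite('pics/top.png',b[:,:,::-1])
for n in ['piston','vise','vise_knob','ring_mark','valves','bell','driver','fixed_jaw']:
  for c in ['scene','top']:
    print(n,c,[(round(d['conf'],2),np.round(d['extent']).tolist()) for d in spotter.spot_in(c,n)][:4])
E
```

```text
pics
{'clock': 0.0, 'joint_pos': [1.005, 0.314, 0.045, 1.304, 0.0, 1.431], 'qvel': [-0.001, 0.0, -0.0, -0.001, -0.0, 0.001], 'tau': [-0.002, -48.064, 29.853, 0.02, -0.0, 0.0], 'tcp_pos': [0.237, 0.523, 0.23], 'orientation': [-0.0, 0.211, 0.977, -0.001], 'wrist_force': [0.186, 0.326, -0.086], 'ft_torque': [0.024, 0.003, -0.011], 'finger_gap': 0.086}
piston scene [(0.62, [380.0, 295.0, 387.0, 315.0]), (0.51, [339.0, 255.0, 346.0, 275.0])]
piston top [(0.49, [418.0, 246.0, 429.0, 253.0]), (0.46, [393.0, 242.0, 404.0, 252.0])]
vise scene [(0.57, [213.0, 164.0, 314.0, 252.0]), (0.56, [292.0, 157.0, 347.0, 185.0])]
vise top [(0.61, [221.0, 205.0, 330.0, 246.0])]
vise_knob scene [(0.77, [230.0, 164.0, 246.0, 181.0]), (0.39, [215.0, 166.0, 315.0, 247.0])]
vise_knob top []
ring_mark scene [(0.73, [226.0, 172.0, 252.0, 191.0])]
ring_mark top [(0.64, [230.0, 211.0, 256.0, 236.0])]
valves scene [(0.95, [371.0, 217.0, 457.0, 275.0])]
valves top [(0.63, [371.0, 174.0, 453.0, 193.0])]
bell scene [(0.64, [358.0, 144.0, 400.0, 193.0])]
bell top [(0.68, [321.0, 110.0, 361.0, 147.0]), (0.62, [234.0, 223.0, 249.0, 229.0])]
driver scene [(0.83, [290.0, 157.0, 347.0, 184.0])]
driver top [(0.65, [248.0, 141.0, 318.0, 154.0])]
fixed_jaw scene [(0.52, [279.0, 206.0, 297.0, 229.0])]
fixed_jaw top [(0.35, [322.0, 112.0, 363.0, 147.0])]
```

View pics/scene.png

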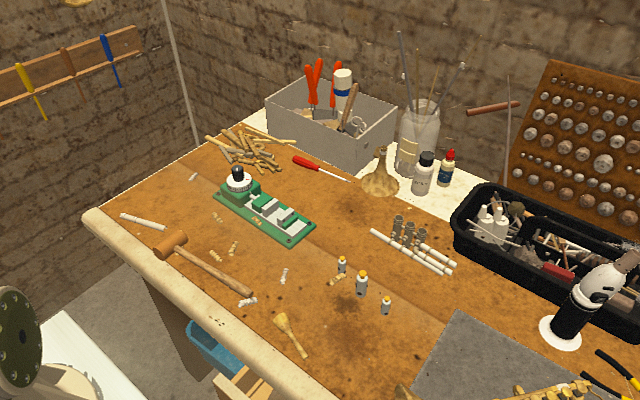

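View pics/top.png

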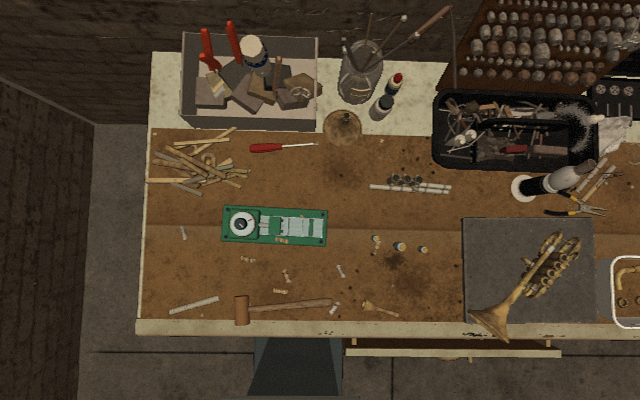

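Three piston look-alikes in the scene picture: (342,265), (362,283) and (386,305). The middle one looks the largest, so I'll check that in a crop and with the calibration.

Run:
```python
from h import *
a=cv2.imread('pics/scene.png');b=cv2.imread('pics/top.png')
c1=cv2.resize(a[245:320,325:405],None,fx=5,fy=5,interpolation=cv2.INTER_CUBIC)
c2=cv2.resize(b[200:252,215:335],None,fx=5,fy=5,interpolation=cv2.INTER_CUBIC)
out=np.zeros((c1.shape[0]+0,400+0,3),np.uint8); 
W=max(c1.shape[1],c2.shape[1]); pad=lambda c:cv2.copyMakeBorder(c,0,0,0,W-c.shape[1],cv2.BORDER_CONSTANT)
c3=cv2.resize(b[225:262,365:437],None,fx=5,fy=5,interpolation=cv2.INTER_CUBIC)
row1=np.zeros((375,W,3),np.uint8); row1[:, :400]=c1; row1[:185,400:600]=c3[:, :200]
cv2.imwrite('pics/crop1.png',cv2.resize(cv2.vconcat([row1,pad(c2)]),None,fx=.94,fy=.94))
for n in ['top','scene']:
  c=imaging.camera_info(n);T=np.array(c['world_to_cam']);print(n,(-T[:3,:3].T@T[:3,3]).round(3),c['fx'])
for px in [(375,240),(399,247),(423,250)]: print('top',px,unproj('top',px,.06).round(3))
for px in [(342,273),(362,295),(386,313)]: print('scene foot',px,unproj('scene',px,0.0).round(3))
print('knob top', unproj('top',(242,223),.09).round(3), 'scene',unproj('scene',(238,168),.092).round(3))
for px in [(223,206),(222,242),(327,208),(326,245)]: print('vise corner',unproj('top',px,.012).round(3))
```

```text
top [ 0.538 -0.036  0.908] 389.8358325316954
scene [ 0.107 -0.454  0.656] 422.1944294883751
top (375, 240) [ 0.513 -0.177  0.06 ]
top (399, 247) [ 0.499 -0.23   0.06 ]
top (423, 250) [ 0.493 -0.283  0.06 ]
scene foot (342, 273) [ 0.515 -0.186  0.   ]
scene foot (362, 295) [ 0.498 -0.244  0.   ]
scene foot (386, 313) [ 0.493 -0.297  0.   ]
knob top [0.544 0.106 0.09 ] scene [0.543 0.107 0.092]
vise corner [0.582 0.164 0.012]
vise corner [0.5   0.163 0.012]
vise corner [ 0.583 -0.073  0.012]
vise corner [ 0.498 -0.073  0.012]
```

View pics/crop1.png

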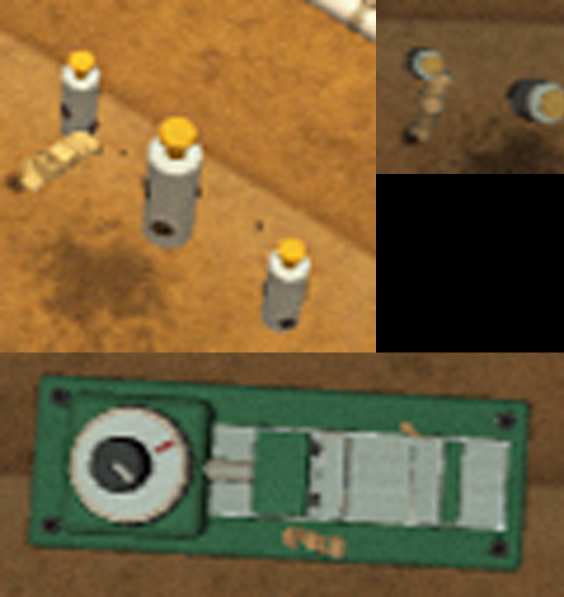

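The crop shows the middle piston at scene (362,283), top view (399,247), is clearly thicker and taller than the other two, so it is the one the job needs. In the top view the drive head is at the left, at pixel (241,224). The moving jaw spans about columns 269-288 and the fixed jaw face is near column 303. Next I'll hover over the vise and take a wrist look.

```bash
cat >> h.py <<'E'
def go(p,yaw=None):
    """delta in tool axes (cm) and twist (deg) to reach TCP p with tool x at yaw (deg)"""
    from scipy.spatial.transform import Rotation as Ro
    s=get_state(); q=s['orientation']; R=Ro.from_quat([q[1],q[2],q[3],q[0]]).as_matrix()
    d=R.T@(np.array(p)-s['tcp_pos'])*100; y=np.degrees(np.arctan2(R[1,0],R[0,0]))
    tw=0 if yaw is None else (y-yaw+180)%360-180
    print('delta',d.round(2),'yaw now',round(y,1),'twist',round(tw,1),'tool z',R[:,2].round(3))
E
python3 - <<'E'
from h import *
P=lambda x,y:unproj('top',(x,y),.012)
L=(P(223.5,205.5)+P(221.8,241.3))/2; Rr=(P(327.1,210.6)+P(325.6,246.4))/2
d=L-Rr; yaw=np.degrees(np.arctan2(d[1],d[0])); C=(L+Rr)/2; print('len',np.linalg.norm(d),'yaw',yaw,'C',C)
u=d/np.linalg.norm(d)
print('knob est',C+.065*u,'seat est',C-.0495*u)
# nearest check: head knob top
print(unproj('top',(240.7,223.8),.092), unproj('top',(303,227),.044))
go([.51,0,.24],90)
E
```

```text
len 0.2360025231110298 yaw 88.3594226604611 C [0.53902194 0.04531873 0.012     ]
knob est [0.54088286 0.11029208 0.012     ] seat est [ 0.53760477 -0.00416098  0.012     ]
[0.54182247 0.10845309 0.092     ] [ 0.53784024 -0.01967383  0.044     ]
delta [-46.45 -36.44  -0.87] yaw now 155.6 twist 65.6 tool z [ 0.  0. -1.]
```

Emit:
play_rows(moves=[{"claw": 8.5, "delta_pos": [-46.5, -36.4, -1], "twist": 65}, {"claw": 8.5, "delta_pos": [-46.5, -36.4, -1], "twist": 65}, {"claw": 8.5, "delta_pos": [-46.5, -36.4, -1], "twist": 65}, {"claw": 8.5, "delta_pos": [-46.5, -36.4, -1], "twist": 65}, {"claw": 8.5, "delta_pos": [-46.5, -36.4, -1], "twist": 65}, {"claw": 8.5, "delta_pos": [-46.5, -36.4, -1], "twist": 65}, {"claw": 8.5, "delta_pos": [-46.5, -36.4, -1], "twist": 65}, {"claw": 8.5, "delta_pos": [-46.5, -36.4, -1], "twist": 65}, {"claw": 8.5, "delta_pos": [-46.5, -36.4, -1], "twist": 65}, {"claw": 8.5, "delta_pos": [-46.5, -36.4, -1], "twist": 65}, {"claw": 8.5, "delta_pos": [-46.5, -36.4, -1], "twist": 65}, {"claw": 8.5, "delta_pos": [-46.5, -36.4, -1], "twist": 65}])

```text
clock: 2.4
tcp_pos: [0.5101, 0.0006, 0.2412]
orientation: [-0.0, 0.703, 0.711, -0.0]
wrist_force: [-0.2, -0.2, 0.4]
finger_gap: 0.085
```

Run:
```python
from h import *
import pickle
s=get_state();print(s['clock'],s['tcp_pos'],s['joint_pos'],s['wrist_force'])
c=imaging.camera_info('wrist');T=np.array(c['world_to_cam']);print((-T[:3,:3].T@T[:3,3]).round(3),T[:3,:3].round(3))
pickle.dump(c,open('w1.pkl','wb'))
save('wrist','w1.png')
```

```text
2.4 [0.51011273 0.00064886 0.24117358] [-1.56484194e-01  1.85028941e-01 -9.80122475e-02  1.28854123e+00
  4.66774895e-04  1.40366540e+00] [-0.18781605 -0.18846365  0.42305843]
[0.509 0.081 0.384] [[ 1.     0.011 -0.001]
 [ 0.011 -0.95   0.311]
 [ 0.002 -0.311 -0.95 ]]
```

View pics/w1.png

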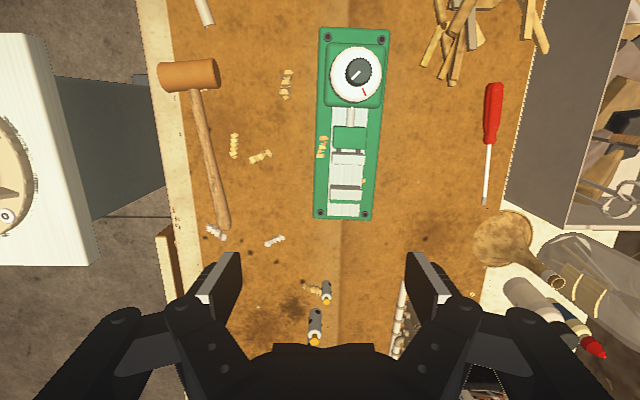

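The wrist picture shows the vise at columns 315-390, rows 28-220. The knob top is near (358,71), and the jaws are at about rows 128-200. I'll enlarge it to get the seat and the gap.

Run:
```python
from h import *
a=cv2.imread('pics/w1.png')
f=lambda r:cv2.resize(a[r[1]:r[3],r[0]:r[2]],None,fx=5,fy=5,interpolation=cv2.INTER_CUBIC)
cv2.imwrite('pics/c2.png',cv2.hconcat([f((312,20,392,130)),f((312,115,392,225))]))
```

```text
(no output)
```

View pics/c2.png

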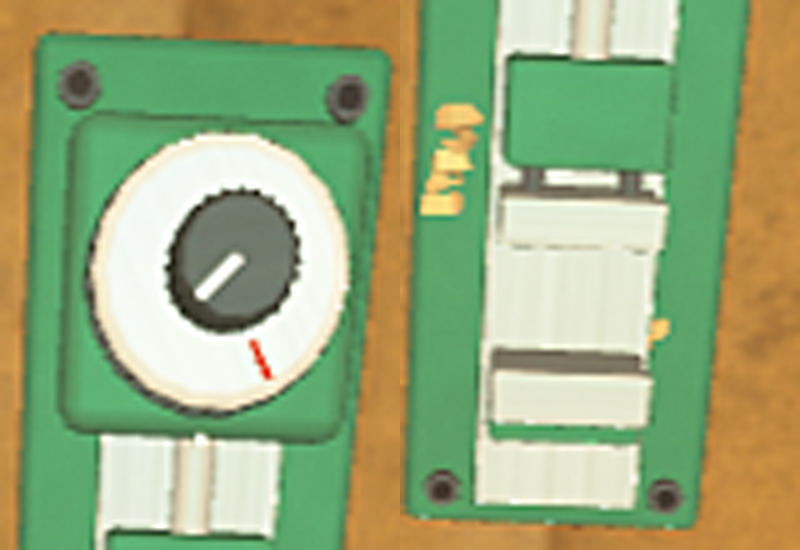

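Run:
```python
from h import *
import pickle
c=pickle.load(open('w1.pkl','rb'))
L=lambda x,y,z:unproj('wrist',(312+x/5-.4,20+y/5-.4),z,c); Rt=lambda x,y,z:unproj('wrist',(312+(x-400)/5-.4,115+y/5-.4),z,c)
f=Rt(571,372,.044); f2=Rt(574,351,.02); m=Rt(581,248,.044)
print('fixed',f,f2,'mov',m,'gap',np.linalg.norm(m-f))
k=L(238,254,.092); r=L(220,271,.062); print('knob',k,'ring',r)
print('mark',L(261,361,.062))
cs=[L(38,35,.012),L(390,52,.012),Rt(408,515,.012),Rt(695,528,.012)]
for z in (.008,.012,.02):
  cs=[L(38,35,z),L(390,52,z),Rt(408,515,z),Rt(695,528,z)]
  a=(cs[0]+cs[1])/2;b=(cs[2]+cs[3])/2;print(z,a,b,np.linalg.norm(a-b),np.linalg.norm(cs[0]-cs[1]),np.linalg.norm(cs[2]-cs[3]),np.degrees(np.arctan2(*(a-b)[[1,0]])),(a+b)/2)
  u=(a-b)/np.linalg.norm(a-b);print((a+b)/2+.065*u,(a+b)/2-.0495*u)
u=r-f;u[2]=0;print('d',np.linalg.norm(u));u/=np.linalg.norm(u);print('yaw',np.degrees(np.arctan2(u[1],u[0])),'seat',f+.0155*u)
print(unproj('top',(399,247),.0635), unproj('wrist',(314,342),.0635,c))
ps=spotter.spot_in('wrist','piston');print(ps)
```

```text
fixed [ 0.53781818 -0.01772503  0.044     ] [ 0.54045249 -0.01889095  0.02      ] mov [0.53911833 0.01350768 0.044     ] gap 0.03125975741741493
knob [0.54217301 0.11250349 0.092     ] ring [0.54201435 0.11244108 0.062     ]
mark [0.55152508 0.09497087 0.062     ]
0.008 [0.54398195 0.16635146 0.008     ] [ 0.53698239 -0.07251125  0.008     ] 0.2389652515221329 0.08202967184277597 0.08185134612346591 88.32150323671068 [0.54048217 0.0469201  0.008     ]
[0.54238609 0.11189221 0.008     ] [ 0.53903226 -0.00255866  0.008     ]
0.012 [0.5436079  0.16544535 0.012     ] [ 0.53668272 -0.0708795   0.012     ] 0.2364262945328119 0.08115812333381779 0.08098169228885282 88.3215032367107 [0.54014531 0.04728293 0.012     ]
[0.54204923 0.11225504 0.012     ] [ 0.5386954  -0.00219584  0.012     ]
0.02 [0.54285982 0.16363313 0.02      ] [ 0.53608337 -0.06761599  0.02      ] 0.2313483805541699 0.07941502631590153 0.07924238461962668 88.32150323671071 [0.53947159 0.04800857 0.02      ]
[0.54137551 0.11298068 0.02      ] [ 0.53802168 -0.00147019  0.02      ]
d 0.1302337285402041
yaw 88.15359523357913 seat [ 0.5383176  -0.00223308  0.044     ]
[ 0.49880498 -0.22922157  0.0635    ] [ 0.49914072 -0.23843954  0.0635    ]
[{'extent': [307.3, 308.0, 318.4, 344.1], 'conf': 0.73}, {'extent': [319.7, 278.4, 329.4, 303.3], 'conf': 0.73}]
```

Run:
```python
from h import *
go([.499,-.233,.15],88.3)
```

```text
delta [-23.41  -1.39   9.13] yaw now 90.7 twist 2.4 tool z [-0.  0. -1.]
```

Emit:
play_rows(moves=[{"claw": 5, "delta_pos": [-23.4, -1.4, 9.0], "twist": 2.4}, {"claw": 5, "delta_pos": [-23.4, -1.4, 9.0], "twist": 2.4}, {"claw": 5, "delta_pos": [-23.4, -1.4, 9.0], "twist": 2.4}, {"claw": 5, "delta_pos": [-23.4, -1.4, 9.0], "twist": 2.4}, {"claw": 5, "delta_pos": [-23.4, -1.4, 9.0], "twist": 2.4}, {"claw": 5, "delta_pos": [-23.4, -1.4, 9.0], "twist": 2.4}, {"claw": 5, "delta_pos": [-23.4, -1.4, 9.0], "twist": 2.4}])

```text
clock: 3.38
tcp_pos: [0.4997, -0.2323, 0.1521]
orientation: [0.0, 0.717, 0.697, 0.0]
wrist_force: [0.1, -0.9, 0.5]
finger_gap: 0.0503
```

Run:
```python
from h import *
import pickle
s=get_state();print(s['clock'],s['tcp_pos'])
c=imaging.camera_info('wrist');pickle.dump(c,open('w2.pkl','wb'))
save('wrist','w2.png')
print(spotter.spot_in('wrist','piston'))
a=cv2.imread('pics/w2.png')
for p in [(s['tcp_pos'][0],s['tcp_pos'][1],0)]: print(proj('wrist',p,c))
```

```text
3.375 [ 0.49968149 -0.23230851  0.15214033]
[{'extent': [308.9, 230.1, 325.7, 259.5], 'conf': 0.91}, {'extent': [311.5, 182.0, 332.2, 214.9], 'conf': 0.56}, {'extent': [329.9, 131.4, 347.1, 148.7], 'conf': 0.49}]
[323.54528888 183.8841657 ]
```

View pics/w2.png

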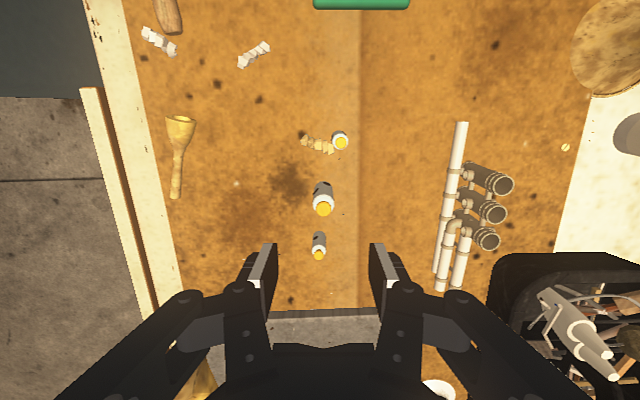

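Run:
```python
from h import *
import pickle
c=pickle.load(open('w2.pkl','rb'))
a=cv2.imread('pics/w2.png').astype(int); sub=a[195:225,305:345]
m=(sub[...,2]>180)&(sub[...,0]<90)&(sub[...,1]>130); ys,xs=np.nonzero(m); print(xs.mean()+305,ys.mean()+195,len(xs),xs.min()+305,xs.max()+305,ys.min()+195,ys.max()+195)
p=unproj('wrist',(xs.mean()+305,ys.mean()+195),.0625,c);print(p, 'top',unproj('top',(399.5,246.5),.06))
print('foot back edge',unproj('wrist',(323,182),0,c))
for dy in (-.226,-.232,-.238): print(dy,proj('wrist',(p[0],dy+.01,0),c),proj('wrist',(p[0],dy,.0635),c))
go([p[0],p[1],.03],88.3)
```

```text
325.2857142857143 211.9624060150376 931 305 344 195 224
[ 0.50082453 -0.2406951   0.0625    ] top [ 0.49974604 -0.23111543  0.06      ]
foot back edge [ 0.49915626 -0.23020498  0.        ]
-0.226 [324.19755246 168.92404841] [324.84829827 196.29270265]
-0.232 [324.35110231 174.4754239 ] [325.03271057 202.93059932]
-0.238 [324.50276687 179.95863965] [325.21433446 209.46812756]
delta [-0.8   0.12 12.22] yaw now 88.3 twist 0.0 tool z [ 0.001 -0.    -1.   ]
```

The button's yellow centre is at (323.5,209) and the foot's edge is at row 181, so the piston is at about (0.499, -0.2375). I'll descend and grasp it.

Emit:
play_rows(moves=[{"claw": 5, "delta_pos": [-0.5, -0.05, 5], "twist": 0}, {"claw": 5, "delta_pos": [-0.5, -0.05, 10], "twist": 0}, {"claw": 5, "delta_pos": [-0.5, -0.05, 12.2], "twist": 0}, {"claw": 5, "delta_pos": [-0.5, -0.05, 12.2], "twist": 0}, {"claw": 5, "delta_pos": [-0.5, -0.05, 12.2], "twist": 0}, {"claw": 1.5, "delta_pos": [-0.5, -0.05, 12.2], "twist": 0}, {"claw": 1.5, "delta_pos": [-0.5, -0.05, 12.2], "twist": 0}, {"claw": 1.5, "delta_pos": [-0.5, -0.05, 12.2], "twist": 0}, {"claw": 1.5, "delta_pos": [-0.5, -0.05, 12.2], "twist": 0}, {"claw": 1.5, "delta_pos": [-0.5, -0.05, 12.2], "twist": 0}], force=30)

```text
clock: 4.72
tcp_pos: [0.4995, -0.2396, 0.0307]
orientation: [0.001, 0.718, 0.696, 0.0]
wrist_force: [-0.1, 1.5, 6.9]
finger_gap: 0.0181
```

Run:
```python
from h import *
go([.5387,-.0024,.16],88.3)
print(get_state()['finger_gap'])
```

```text
delta [ 23.81   3.21 -12.95] yaw now 88.2 twist -0.1 tool z [ 0.002 -0.001 -1.   ]
0.01805474501327359
```

The opening reads 18 mm where 20 mm is expected. I'll lift a little and look.

Emit:
play_rows(moves=[{"claw": 1.5, "delta_pos": [0, 0, -2], "twist": 0}, {"claw": 1.5, "delta_pos": [0, 0, -6], "twist": 0}, {"claw": 1.5, "delta_pos": [0, 0, -11], "twist": 0}, {"claw": 1.5, "delta_pos": [0, 0, -13], "twist": 0}, {"claw": 1.5, "delta_pos": [0, 0, -13], "twist": 0}])

```text
clock: 5.35
tcp_pos: [0.4995, -0.2397, 0.1611]
orientation: [0.002, 0.718, 0.696, 0.0]
wrist_force: [0.4, 0.5, -1.8]
finger_gap: 0.0176
```

Run:
```python
from h import *
s=get_state();print(s['finger_gap'],s['wrist_force'],s['tcp_pos'])
w=imaging.read_camera('wrist');a=imaging.read_camera('scene')
print(spotter.spot_in('scene','piston'))
T=s['tcp_pos'];px=proj('scene',T).astype(int);print(px, proj('scene',T-[0,0,.03]),proj('scene',T+[0,0,.0335]))
f=lambda im,x,y,r:cv2.resize(im[y-r:y+r,x-r:x+r],(400,400),interpolation=cv2.INTER_CUBIC)
cv2.imwrite('pics/c3.png',cv2.hconcat([f(a,px[0],px[1],50),f(w,320,220,100)])[:,:,::-1])
```

```text
0.01763792054181585 [ 0.37066284  0.53118562 -1.84968255] [ 0.49948209 -0.23972903  0.16111727]
[{'extent': [381.8, 295.4, 385.7, 312.5], 'conf': 0.65}, {'extent': [357.5, 229.6, 371.0, 252.8], 'conf': 0.55}]
[367 234] [365.82026556 246.60963872] [368.85076549 219.27497502]
```

View pics/c3.png

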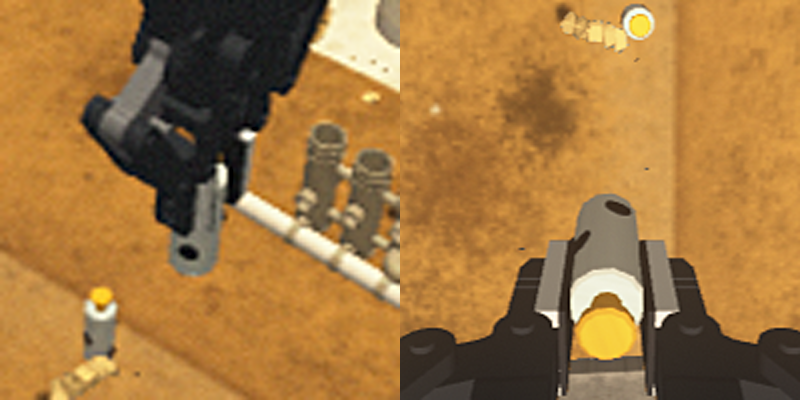

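The piston is held upright between the pads; the 18 mm is pad squash. Now I'll work out its offset from the TCP and carry it over.

Run:
```python
from h import *
s=get_state();T=s['tcp_pos'];c=imaging.camera_info('wrist')
fz=T[2]-.0307
b=unproj('wrist',(323,286.5),fz+.0635,c);f=unproj('wrist',(323.5,217.5),fz,c);print('button-tcp',(b-T),'footedge-tcp',f-T)
off=np.array([0,((b-T)[1]+(f-T)[1]-.01)/2,0]);print(off)
go(np.array([.5387,-.0024,.15])-off,88.3)
```

```text
button-tcp [-0.00048765  0.00214664  0.0328    ] footedge-tcp [-6.43139919e-05  1.02772049e-02 -3.07000000e-02]
[0.         0.00121192 0.        ]
delta [23.6   3.37  0.8 ] yaw now 88.2 twist -0.1 tool z [-0.002  0.001 -1.   ]
```

Emit:
play_rows(moves=[{"claw": 1.5, "delta_pos": [5, 0.7, 0.5], "twist": 0}, {"claw": 1.5, "delta_pos": [11, 1.6, 0.8], "twist": 0}, {"claw": 1.5, "delta_pos": [17, 2.4, 0.8], "twist": 0}, {"claw": 1.5, "delta_pos": [22, 3.2, 0.8], "twist": 0}, {"claw": 1.5, "delta_pos": [23.6, 3.4, 3], "twist": 0}, {"claw": 1.5, "delta_pos": [23.6, 3.4, 7], "twist": 0}, {"claw": 1.5, "delta_pos": [23.6, 3.4, 7], "twist": 0}, {"claw": 1.5, "delta_pos": [23.6, 3.4, 7], "twist": 0}, {"claw": 1.5, "delta_pos": [23.6, 3.4, 7], "twist": 0}])

```text
clock: 6.62
tcp_pos: [0.5409, -0.0047, 0.0906]
orientation: [0.001, 0.718, 0.696, 0.001]
wrist_force: [-0.6, 0.1, -0.6]
finger_gap: 0.0175
```

Run:
```python
from h import *
import pickle
s=get_state();print(s['joint_pos'],s['wrist_force'])
c=imaging.camera_info('wrist');pickle.dump(c,open('w3.pkl','wb'))
w=imaging.read_camera('wrist')
T=s['tcp_pos']
cv2.imwrite('pics/c4.png',cv2.resize(w[80:330,220:430],None,fx=2.4,fy=2.4,interpolation=cv2.INTER_CUBIC)[:,:,::-1])
go([.5387,-.0036,.0507],88.3)
u=np.array([.029,1,0]);S=np.array([.5387,-.0024,0])
for n,p in dict(fixTopL=S-.0155*u+[-.02,0,.044],fixTopR=S-.0155*u+[.02,0,.044],fixFootL=S-.0155*u+[-.02,0,.02],seat=S+[0,0,.02]).items(): print(n,((proj('wrist',p,c)-[220,80])*2.4).round())
```

```text
[-1.57214404e-01  3.30382975e-01 -2.88635509e-01  9.49543257e-01
  8.87203470e-05  1.44568068e+00] [-0.6255375   0.11952919 -0.56902404]
delta [ 0.11 -0.24  4.  ] yaw now 88.2 twist -0.1 tool z [ 0.002 -0.    -1.   ]
fixTopL [177. 384.]
fixTopR [307. 380.]
fixFootL [183. 352.]
seat [242. 307.]
```

View pics/c4.png

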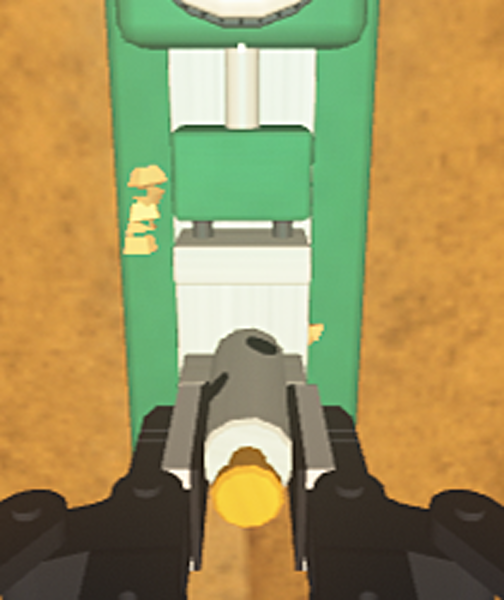

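The fixed-jaw foot line is at row 353 where 352 was predicted, so the seat estimate agrees. Lowering the piston onto the bed.

Emit:
play_rows(moves=[{"claw": 1.5, "delta_pos": [0.1, -0.2, 1], "twist": 0}, {"claw": 1.5, "delta_pos": [0.1, -0.2, 2.5], "twist": 0}, {"claw": 1.5, "delta_pos": [0.1, -0.2, 3.5], "twist": 0}, {"claw": 1.5, "delta_pos": [0.1, -0.2, 3.8], "twist": 0}, {"claw": 1.5, "delta_pos": [0.1, -0.2, 3.95], "twist": 0}, {"claw": 1.5, "delta_pos": [0.1, -0.2, 3.95], "twist": 0}, {"claw": 1.5, "delta_pos": [0.1, -0.2, 3.95], "twist": 0}])

```text
clock: 7.55
tcp_pos: [0.5369, -0.0029, 0.0507]
orientation: [-0.001, 0.718, 0.696, -0.0]
wrist_force: [-4.6, 0.4, 9.7]
finger_gap: 0.0174
```

Run:
```python
from h import *
import pickle
c=pickle.load(open('w3.pkl','rb'))
P=lambda x,y,z:unproj('wrist',(220+(x+.5)/2.4-.5,80+(y+.5)/2.4-.5),z,c)
print('gap',P(243,283,.044)-P(245,382,.044),P(243,283,.044)-P(245,353,.02))
```

```text
gap [0.000472   0.03189238 0.        ] [0.00055703 0.03283583 0.024     ]
```

Emit:
play_rows(moves=[{"claw": 1.5, "delta_pos": [0.05, 0.1, -0.15], "twist": 0}, {"claw": 1.5, "delta_pos": [0.05, 0.15, -0.15], "twist": 0}, {"claw": 1.5, "delta_pos": [0.05, 0.15, -0.15], "twist": 0}, {"claw": 1.5, "delta_pos": [0.05, 0.15, -0.05], "twist": 0}, {"claw": 1.5, "delta_pos": [0.05, 0.15, -0.05], "twist": 0}])

```text
clock: 8.18
tcp_pos: [0.5396, -0.0026, 0.0507]
orientation: [0.0, 0.718, 0.696, 0.0]
wrist_force: [-2.3, 0.2, 4.4]
finger_gap: 0.0176
```

Emit:
play_rows(moves=[{"claw": 2.2, "delta_pos": [0, 0, 0], "twist": 0}, {"claw": 3, "delta_pos": [0, 0, 0], "twist": 0}, {"claw": 4.5, "delta_pos": [0, 0, 0], "twist": 0}, {"claw": 4.5, "delta_pos": [0, 0, 0], "twist": 0}, {"claw": 4.5, "delta_pos": [0, 0, -1], "twist": 0}, {"claw": 4.5, "delta_pos": [0, 0, -4], "twist": 0}, {"claw": 4.5, "delta_pos": [0, 0, -9], "twist": 0}, {"claw": 4.5, "delta_pos": [0, 0, -12], "twist": 0}, {"claw": 4.5, "delta_pos": [0, 0, -12], "twist": 0}, {"claw": 4.5, "delta_pos": [0, 0, -12], "twist": 0}])

```text
clock: 9.43
tcp_pos: [0.5391, -0.0026, 0.1701]
orientation: [-0.0, 0.718, 0.696, -0.0]
wrist_force: [-0.2, 0.3, -0.4]
finger_gap: 0.0449
```

Run:
```python
from h import *
s=get_state();print(s['joint_pos'],s['clock'],s['ft_torque'],s['wrist_force'])
w=imaging.read_camera('wrist');a=imaging.read_camera('scene')
f=lambda im,x0,y0,x1,y1:cv2.resize(im[y0:y1,x0:x1],(400,400),interpolation=cv2.INTER_CUBIC)
cv2.imwrite('pics/c5.png',cv2.hconcat([f(a,220,150,320,250),f(w,240,60,420,240)])[:,:,::-1])
go([.5421,.1124,.16],88.3)
```

```text
[-1.53800612e-01  2.70175396e-01 -1.64561941e-01  1.13621595e+00
  5.33669813e-05  1.44834700e+00] 9.425 [ 0.02688457 -0.00140235  0.04900296] [-0.18313994  0.269927   -0.40348202]
delta [11.5  -0.    0.92] yaw now 88.2 twist -0.1 tool z [-0.002  0.    -1.   ]
```

View pics/c5.png

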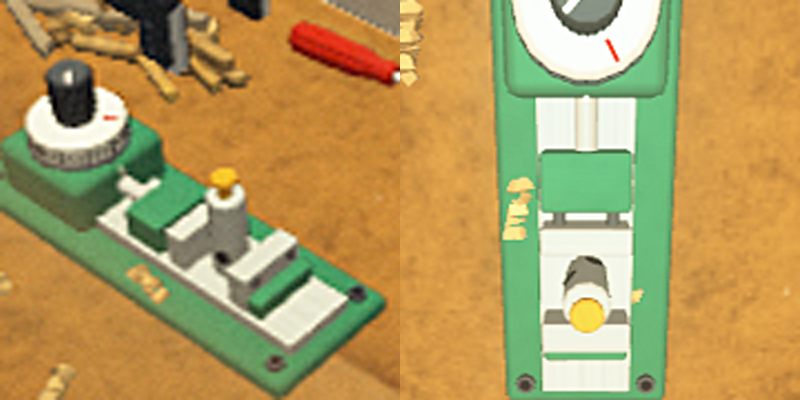

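The piston stands free between the jaws, and the knob and ring look undisturbed. Next is the move above the knob with the wrist pre-rotated counter-clockwise.

Emit:
play_rows(moves=[{"claw": 5, "delta_pos": [3, 0, 0], "twist": -10}, {"claw": 5, "delta_pos": [6, 0, 0], "twist": -20}, {"claw": 5, "delta_pos": [9, 0, 0], "twist": -30}, {"claw": 5, "delta_pos": [11.5, 0, 0], "twist": -40}, {"claw": 5, "delta_pos": [11.5, 0, 0], "twist": -50}, {"claw": 5, "delta_pos": [11.5, 0, 0], "twist": -60}, {"claw": 5, "delta_pos": [11.5, 0, 0], "twist": -70}, {"claw": 5, "delta_pos": [11.5, 0, 0], "twist": -80}, {"claw": 5, "delta_pos": [11.5, 0, 0], "twist": -90}, {"claw": 5, "delta_pos": [11.5, 0, 0], "twist": -90}])

```text
clock: 10.78
tcp_pos: [0.5423, 0.1122, 0.1691]
orientation: [-0.001, 0.017, 1.0, -0.0]
wrist_force: [0.2, 0.1, 0.1]
finger_gap: 0.0498
```

Emit:
play_rows(moves=[{"claw": 5, "delta_pos": [0, 0, 0], "twist": -10}, {"claw": 5, "delta_pos": [0, 0, 0], "twist": -20}, {"claw": 5, "delta_pos": [0, 0, 0], "twist": -30}, {"claw": 5, "delta_pos": [0, 0, 0], "twist": -40}, {"claw": 5, "delta_pos": [0, 0, 0], "twist": -50}, {"claw": 5, "delta_pos": [0, 0, 0], "twist": -60}, {"claw": 5, "delta_pos": [0, 0, 0], "twist": -70}, {"claw": 5, "delta_pos": [0, 0, 0], "twist": -80}, {"claw": 5, "delta_pos": [0, 0, 0], "twist": -85}, {"claw": 5, "delta_pos": [0, 0, 0], "twist": -85}, {"claw": 5, "delta_pos": [0, 0, 0], "twist": -85}])

```text
clock: 12.15
tcp_pos: [0.5428, 0.1122, 0.1699]
orientation: [-0.0, -0.663, 0.749, 0.0]
wrist_force: [-0.7, -1.0, -0.2]
finger_gap: 0.0498
```

Run:
```python
from h import *
import pickle
s=get_state();print(s['joint_pos'],s['clock'],s['tcp_pos'])
c=imaging.camera_info('wrist');pickle.dump(c,open('w4.pkl','wb'))
w=imaging.read_camera('wrist')
p=proj('wrist',(.5421,.1124,.092),c);print(p)
x,y=int(p[0]),int(p[1]);x0,y0=x-60,y-60
im=cv2.resize(w[y0:y0+120,x0:x0+120],None,fx=5,fy=5,interpolation=cv2.INTER_CUBIC);print(x0,y0)
cv2.imwrite('pics/c6.png',im[:,:,::-1])
go([.5421,.1124,.067])
```

```text
[ 5.90447466e-02  2.98992865e-01 -1.25695647e-01  1.14676345e+00
  3.07784183e-05 -1.39019081e+00] 12.15 [0.54279443 0.11223537 0.16992788]
[322.71001102 206.42722336]
262 146
delta [-0.    0.07 10.3 ] yaw now -96.9 twist 0 tool z [-0.  0. -1.]
```

View pics/c6.png

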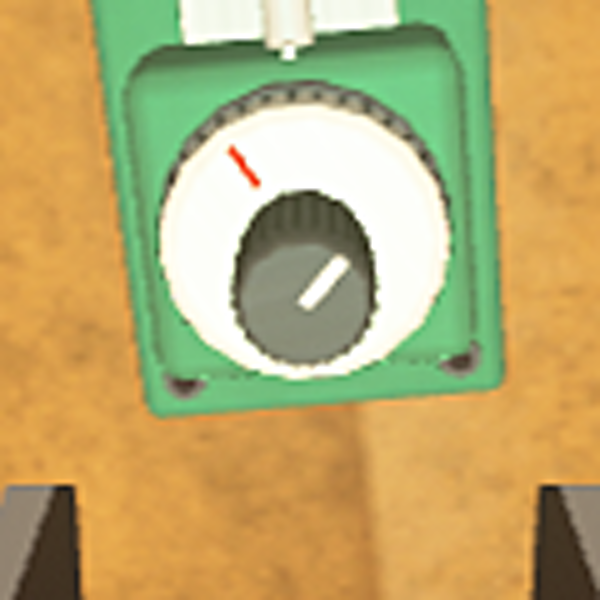

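The knob top centre is at (323,206.8) where (322.7,206.4) was predicted, so the axis is confirmed from the opposite side. Descending, staying about 6 mm above the ring, and gripping.

Emit:
play_rows(moves=[{"claw": 5, "delta_pos": [0, 0.05, 4], "twist": 0}, {"claw": 5, "delta_pos": [0, 0.05, 8], "twist": 0}, {"claw": 5, "delta_pos": [0, 0.05, 10.1], "twist": 0}, {"claw": 5, "delta_pos": [0, 0.05, 10.2], "twist": 0}, {"claw": 5, "delta_pos": [0, 0.05, 10.2], "twist": 0}, {"claw": 5, "delta_pos": [0, 0.05, 10.2], "twist": 0}], force=50)

```text
clock: 12.95
tcp_pos: [0.5437, 0.1124, 0.0697]
orientation: [0.001, -0.664, 0.748, -0.001]
wrist_force: [0.1, -0.2, -0.7]
finger_gap: 0.0503
```

Run:
```python
from h import *
s=get_state();print(s['ft_torque'],s['wrist_force'])
go([.5421,.1124,.068])
```

```text
[-0.02007736 -0.02943406 -0.00665273] [ 0.09086957 -0.16040232 -0.74254477]
delta [0.02 0.15 0.17] yaw now -96.8 twist 0 tool z [ 0.003  0.    -1.   ]
```

Emit:
play_rows(moves=[{"claw": 5, "delta_pos": [0, 0.12, 0.1], "twist": 0}, {"claw": 3, "delta_pos": [0, 0.12, 0.1], "twist": 0}, {"claw": 1.8, "delta_pos": [0, 0.12, 0.1], "twist": 0}, {"claw": 1.8, "delta_pos": [0, 0.12, 0.1], "twist": 0}, {"claw": 1.8, "delta_pos": [0, 0.12, 0.1], "twist": 0}, {"claw": 1.8, "delta_pos": [0, 0.12, 0.1], "twist": 0}])

```text
clock: 13.7
tcp_pos: [0.5431, 0.1124, 0.0682]
orientation: [0.001, -0.664, 0.748, -0.001]
wrist_force: [5.0, -1.6, 3.8]
finger_gap: 0.0222
```

Emit:
play_rows(moves=[{"claw": 1.8, "delta_pos": [0, 0, 0], "twist": 5}, {"claw": 1.8, "delta_pos": [0, 0, 0], "twist": 10}, {"claw": 1.8, "delta_pos": [0, 0, 0], "twist": 15}, {"claw": 1.8, "delta_pos": [0, 0, 0], "twist": 20}, {"claw": 1.8, "delta_pos": [0, 0, 0], "twist": 25}, {"claw": 1.8, "delta_pos": [0, 0, 0], "twist": 30}])

```text
clock: 14.45
tcp_pos: [0.5435, 0.1122, 0.0682]
orientation: [0.002, -0.446, 0.895, -0.001]
wrist_force: [5.8, -1.7, 1.8]
finger_gap: 0.0224
```

```bash
cat > t.py <<'E'
from h import *
s=get_state();print('t',s['clock'],'ft',np.round(s['ft_torque'],3),'F',np.round(s['wrist_force'],2),'j6',round(s['joint_pos'][5],4),'j0',round(s['joint_pos'][0],4),'qv6',round(s['qvel'][5],3),'tau6',round(s['tau'][5],3),'gap',s['finger_gap'])
E
python3 - <<'E'
exec(open('t.py').read())
go([.5421,.1124,.068])
w=imaging.read_camera('wrist')
cv2.imwrite('pics/c7.png',w[100:350,170:470][:,:,::-1])
exec(open('t.py').read())
E
```

```text
t 14.45 ft [-0.301 -1.144  0.142] F [ 5.83 -1.68  1.8 ] j6 -0.8664 j0 0.0593 qv6 0.694 tau6 -0.564 gap 0.022375989981852543
delta [0.07 0.12 0.02] yaw now -127.0 twist 0 tool z [ 0.004 -0.    -1.   ]
t 14.5 ft [-0.266 -1.149  0.07 ] F [ 6.56 -1.89  2.54] j6 -0.8635 j0 0.0593 qv6 -0.121 tau6 0.222 gap 0.021805333789231683
```

View pics/c7.png

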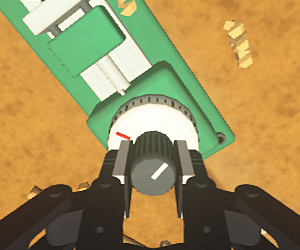

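The knob turns with the fingers: the white line kept its angle to the pads, and the ring stayed with the head. Running torque is about 0.15 N m, as expected. The gap measured 32-33 mm, so the nip should come at 2.0-2.15 rad in total. Continuing to about 1.6 rad.

Emit:
play_rows(moves=[{"claw": 1.8, "delta_pos": [0, 0, 0], "twist": 5}, {"claw": 1.8, "delta_pos": [0, 0, 0], "twist": 10}, {"claw": 1.8, "delta_pos": [0, 0, 0], "twist": 15}, {"claw": 1.8, "delta_pos": [0, 0, 0], "twist": 20}, {"claw": 1.8, "delta_pos": [0, 0, 0], "twist": 25}, {"claw": 1.8, "delta_pos": [0, 0, 0], "twist": 30}, {"claw": 1.8, "delta_pos": [0, 0, 0], "twist": 35}, {"claw": 1.8, "delta_pos": [0, 0, 0], "twist": 40}, {"claw": 1.8, "delta_pos": [0, 0, 0], "twist": 45}, {"claw": 1.8, "delta_pos": [0, 0, 0], "twist": 50}, {"claw": 1.8, "delta_pos": [0, 0, 0], "twist": 55}])

```text
clock: 15.88
tcp_pos: [0.5439, 0.1116, 0.0682]
orientation: [0.002, 0.017, 1.0, -0.001]
wrist_force: [6.5, -4.1, 0.8]
finger_gap: 0.0217
```

```bash
python3 t.py
```

```text
t 15.875 ft [-0.679 -1.366  0.185] F [ 6.52 -4.08  0.83] j6 0.0935 j0 0.0588 qv6 0.692 tau6 -0.561 gap 0.021728979494881707
```

Emit:
play_rows(moves=[{"claw": 1.8, "delta_pos": [0, 0, 0], "twist": 2}, {"claw": 1.8, "delta_pos": [0, 0, 0], "twist": 4}, {"claw": 1.8, "delta_pos": [0, 0, 0], "twist": 6}])

```text
clock: 16.25
tcp_pos: [0.5438, 0.1115, 0.0682]
orientation: [0.002, 0.069, 0.998, -0.001]
wrist_force: [7.0, -3.8, 1.6]
finger_gap: 0.0218
```

```bash
python3 t.py
```

```text
t 16.25 ft [-0.773 -1.287  0.132] F [ 6.98 -3.8   1.64] j6 0.1965 j0 0.0588 qv6 0.278 tau6 -0.125 gap 0.021819479799875165
```

Emit:
play_rows(moves=[{"claw": 1.8, "delta_pos": [0, 0, 0], "twist": 2}, {"claw": 1.8, "delta_pos": [0, 0, 0], "twist": 4}, {"claw": 1.8, "delta_pos": [0, 0, 0], "twist": 6}])

```text
clock: 16.62
tcp_pos: [0.5438, 0.1114, 0.0682]
orientation: [0.002, 0.121, 0.993, -0.001]
wrist_force: [6.7, -5.3, 1.4]
finger_gap: 0.0222
```

```bash
python3 t.py
```

```text
t 16.625 ft [-0.855 -1.329  0.139] F [ 6.74 -5.34  1.37] j6 0.3012 j0 0.0587 qv6 0.277 tau6 -0.125 gap 0.022225465656968056
```

Emit:
play_rows(moves=[{"claw": 1.8, "delta_pos": [0, 0, 0], "twist": 2}, {"claw": 1.8, "delta_pos": [0, 0, 0], "twist": 4}])

```text
clock: 16.88
tcp_pos: [0.5438, 0.1114, 0.0682]
orientation: [0.002, 0.156, 0.988, -0.001]
wrist_force: [5.9, -4.7, 0.8]
finger_gap: 0.0221
```

```bash
python3 t.py
```

```text
t 16.875 ft [-0.845 -1.376  0.139] F [ 5.9  -4.73  0.82] j6 0.371 j0 0.0587 qv6 0.276 tau6 -0.125 gap 0.02208426129150453
```

Emit:
play_rows(moves=[{"claw": 1.8, "delta_pos": [0, 0, 0], "twist": 2}, {"claw": 1.8, "delta_pos": [0, 0, 0], "twist": 4}])

```text
clock: 17.12
tcp_pos: [0.5438, 0.1113, 0.0682]
orientation: [0.002, 0.19, 0.982, -0.001]
wrist_force: [7.4, -4.8, 1.3]
finger_gap: 0.0222
```

```bash
python3 t.py
```

```text
t 17.125 ft [-0.944 -1.384  0.139] F [ 7.4  -4.81  1.32] j6 0.4409 j0 0.0586 qv6 0.276 tau6 -0.126 gap 0.022158587580482825
```

Emit:
play_rows(moves=[{"claw": 1.8, "delta_pos": [0, 0, 0], "twist": 2}, {"claw": 1.8, "delta_pos": [0, 0, 0], "twist": 4}])

```text
clock: 17.38
tcp_pos: [0.5438, 0.1113, 0.0682]
orientation: [0.003, 0.224, 0.975, -0.001]
wrist_force: [5.9, -5.6, 1.9]
finger_gap: 0.0219
```

```bash
python3 t.py
```

```text
t 17.375 ft [-0.907 -1.307  0.127] F [ 5.89 -5.58  1.86] j6 0.5107 j0 0.0586 qv6 0.277 tau6 -0.126 gap 0.021869858084594115
```

Emit:
play_rows(moves=[{"claw": 1.8, "delta_pos": [0, 0, 0], "twist": 2}, {"claw": 1.8, "delta_pos": [0, 0, 0], "twist": 4}])

```text
clock: 17.62
tcp_pos: [0.5438, 0.1112, 0.0682]
orientation: [0.003, 0.258, 0.966, -0.001]
wrist_force: [6.3, -5.5, 2.1]
finger_gap: 0.0215
```

```bash
python3 t.py
```

```text
t 17.625 ft [-0.896 -1.342  0.175] F [ 6.32 -5.46  2.11] j6 0.5805 j0 0.0586 qv6 0.277 tau6 -0.126 gap 0.02146516823207867
```

Emit:
play_rows(moves=[{"claw": 1.8, "delta_pos": [0, 0, 0], "twist": 2}])

```text
clock: 17.75
tcp_pos: [0.5438, 0.1112, 0.0682]
orientation: [0.003, 0.275, 0.961, -0.001]
wrist_force: [5.9, -5.5, 1.5]
finger_gap: 0.022
```

```bash
python3 t.py
```

```text
t 17.75 ft [-0.97  -1.3    0.139] F [ 5.88 -5.54  1.49] j6 0.6154 j0 0.0585 qv6 0.277 tau6 -0.127 gap 0.021961884690594544
```

Emit:
play_rows(moves=[{"claw": 1.8, "delta_pos": [0, 0, 0], "twist": 2}])

```text
clock: 17.88
tcp_pos: [0.5437, 0.1112, 0.0682]
orientation: [0.003, 0.292, 0.957, -0.001]
wrist_force: [6.6, -5.5, 1.7]
finger_gap: 0.0217
```

```bash
python3 t.py
```

```text
t 17.875 ft [-1.038 -1.326  0.176] F [ 6.57 -5.5   1.75] j6 0.6503 j0 0.0585 qv6 0.275 tau6 -0.127 gap 0.021746830854060123
```

Emit:
play_rows(moves=[{"claw": 1.8, "delta_pos": [0, 0, 0], "twist": 2}])

```text
clock: 18.0
tcp_pos: [0.5437, 0.1111, 0.0682]
orientation: [0.003, 0.308, 0.951, -0.0]
wrist_force: [5.8, -5.2, 1.8]
finger_gap: 0.0218
```

```bash
python3 t.py
```

```text
t 18.0 ft [-1.015 -1.341  0.146] F [ 5.75 -5.19  1.81] j6 0.6852 j0 0.0585 qv6 0.277 tau6 -0.127 gap 0.021817561856494846
```

Emit:
play_rows(moves=[{"claw": 1.8, "delta_pos": [0, 0, 0], "twist": 2}])

```text
clock: 18.12
tcp_pos: [0.5437, 0.1111, 0.0682]
orientation: [0.003, 0.325, 0.946, -0.0]
wrist_force: [6.1, -5.5, 2.1]
finger_gap: 0.0221
```

```bash
python3 t.py
```

```text
t 18.125 ft [-1.092 -1.293  0.19 ] F [ 6.13 -5.51  2.12] j6 0.7201 j0 0.0585 qv6 0.277 tau6 -0.124 gap 0.022080556665040985
```

Emit:
play_rows(moves=[{"claw": 1.8, "delta_pos": [0, 0, 0], "twist": 2}])

```text
clock: 18.25
tcp_pos: [0.5437, 0.1111, 0.0682]
orientation: [0.003, 0.341, 0.94, -0.0]
wrist_force: [6.9, -5.6, 2.5]
finger_gap: 0.0222
```

```bash
python3 t.py
```

```text
t 18.25 ft [-1.052 -1.302  0.22 ] F [ 6.92 -5.65  2.49] j6 0.755 j0 0.0585 qv6 0.275 tau6 -0.116 gap 0.022230232445122632
```

Emit:
play_rows(moves=[{"claw": 1.8, "delta_pos": [0, 0, 0], "twist": 2}])

```text
clock: 18.38
tcp_pos: [0.5437, 0.1111, 0.0682]
orientation: [0.003, 0.358, 0.934, -0.0]
wrist_force: [6.7, -5.4, 1.8]
finger_gap: 0.0219
```

```bash
python3 t.py
```

```text
t 18.375 ft [-1.034 -1.251  0.208] F [ 6.71 -5.44  1.79] j6 0.7899 j0 0.0584 qv6 0.275 tau6 -0.108 gap 0.021893099933702028
```

Emit:
play_rows(moves=[{"claw": 1.8, "delta_pos": [0, 0, 0], "twist": 2}])

```text
clock: 18.5
tcp_pos: [0.5437, 0.111, 0.0682]
orientation: [0.003, 0.374, 0.927, -0.0]
wrist_force: [6.1, -5.8, 2.7]
finger_gap: 0.0222
```

```bash
python3 t.py
python3 - <<'E'
from h import *
a=imaging.read_camera('scene'); cv2.imwrite('pics/s_mid.png',a[:,:,::-1])
E
```

```text
t 18.5 ft [-1.073 -1.277  0.211] F [ 6.13 -5.78  2.75] j6 0.8248 j0 0.0584 qv6 0.277 tau6 -0.1 gap 0.022218457232048846
```

tau6 is a very clean signal: flat at -0.127 until j6≈0.71 (2.10 rad in total), then +0.008 per 2° step. That matches 40 N/rad × 0.006 (about 0.0084), so the nip has been found. Clamping should now be about 4.6 N. Advancing towards 0.3 rad past the nip, with readings.

Emit:
play_rows(moves=[{"claw": 1.8, "delta_pos": [0, 0, 0], "twist": 2}])

```text
clock: 18.68
tcp_pos: [0.5436, 0.1111, 0.0682]
orientation: [0.003, 0.39, 0.921, -0.0]
wrist_force: [6.8, -6.4, 1.8]
finger_gap: 0.0217
```

```bash
python3 t.py
```

```text
t 18.675 ft [-1.062 -1.26   0.157] F [ 6.75 -6.38  1.77] j6 0.8594 j0 0.0585 qv6 0.284 tau6 -0.16 gap 0.021691703861288398
```

Emit:
play_rows(moves=[{"claw": 1.8, "delta_pos": [0, 0, 0], "twist": 2}])

```text
clock: 18.8
tcp_pos: [0.5436, 0.111, 0.0682]
orientation: [0.003, 0.406, 0.914, -0.0]
wrist_force: [6.5, -6.7, 1.9]
finger_gap: 0.0222
```

```bash
python3 t.py
```

```text
t 18.8 ft [-1.107 -1.259  0.175] F [ 6.47 -6.67  1.88] j6 0.8946 j0 0.0584 qv6 0.276 tau6 -0.085 gap 0.022231738933737203
```

Emit:
play_rows(moves=[{"claw": 1.8, "delta_pos": [0, 0, 0], "twist": 2}])

```text
clock: 18.92
tcp_pos: [0.5436, 0.111, 0.0682]
orientation: [0.003, 0.422, 0.907, -0.0]
wrist_force: [6.0, -5.7, 1.9]
finger_gap: 0.0219
```

```bash
python3 t.py
```

```text
t 18.925 ft [-1.123 -1.192  0.246] F [ 5.95 -5.68  1.93] j6 0.9294 j0 0.0584 qv6 0.277 tau6 -0.076 gap 0.021868163547373917
```

Emit:
play_rows(moves=[{"claw": 1.8, "delta_pos": [0, 0, 0], "twist": 2}])

```text
clock: 19.05
tcp_pos: [0.5436, 0.111, 0.0682]
orientation: [0.003, 0.438, 0.899, -0.0]
wrist_force: [6.5, -6.5, 1.8]
finger_gap: 0.0218
```

```bash
python3 t.py
```

```text
t 19.05 ft [-1.135 -1.2    0.211] F [ 6.55 -6.52  1.77] j6 0.9643 j0 0.0584 qv6 0.275 tau6 -0.068 gap 0.021765536077671684
```

Emit:
play_rows(moves=[{"claw": 1.8, "delta_pos": [0, 0, 0], "twist": 2}])

```text
clock: 19.18
tcp_pos: [0.5436, 0.111, 0.0682]
orientation: [0.003, 0.453, 0.891, -0.0]
wrist_force: [6.1, -6.0, 2.3]
finger_gap: 0.0222
```

```bash
python3 t.py
```

```text
t 19.175 ft [-1.141 -1.22   0.237] F [ 6.07 -5.97  2.28] j6 0.9992 j0 0.0584 qv6 0.276 tau6 -0.059 gap 0.022162473134563192
```

About 11.6 N by angle and 11.4 N by tau6. The moment averages 0.23 N m, which gives about 12 N. Now I'll release and rise.

Emit:
play_rows(moves=[{"claw": 1.8, "delta_pos": [0, 0, 0], "twist": 0}, {"claw": 3, "delta_pos": [0, 0, 0], "twist": 0}, {"claw": 5, "delta_pos": [0, 0, 0], "twist": 0}, {"claw": 5, "delta_pos": [0, 0, 0], "twist": 0}, {"claw": 5, "delta_pos": [0, 0, 0], "twist": 0}, {"claw": 5, "delta_pos": [0, 0, -2], "twist": 0}, {"claw": 5, "delta_pos": [0, 0, -6], "twist": 0}, {"claw": 5, "delta_pos": [0, 0, -12], "twist": 0}, {"claw": 5, "delta_pos": [0, 0, -16], "twist": 0}, {"claw": 5, "delta_pos": [0, 0, -16], "twist": 0}, {"claw": 5, "delta_pos": [0, 0, -16], "twist": 0}])

```text
clock: 20.55
tcp_pos: [0.5409, 0.1125, 0.2267]
orientation: [-0.0, 0.452, 0.892, -0.0]
wrist_force: [-1.1, 0.1, -0.5]
finger_gap: 0.0501
```

Run:
```python
from h import *
c=imaging.camera_info('wrist')
w=imaging.read_camera('wrist');a=imaging.read_camera('scene');b=imaging.read_camera('top')
f=lambda im,x0,y0,x1,y1:cv2.resize(im[y0:y1,x0:x1],(400,400),interpolation=cv2.INTER_CUBIC)
p=proj('wrist',(.5405,.06,.06),c).astype(int);print(p)
x=max(p[0]-120,0);y=max(p[1]-110,0)
cv2.imwrite('pics/fin.png',cv2.hconcat([f(a,220,150,320,250),f(w,x,y,x+240,y+240)])[:,:,::-1]);print(x,y)
print('mark expected',proj('wrist',(.5515,.0950,.062),c),'knob',proj('wrist',(.5421,.1124,.092),c))
print(spotter.spot_in('scene','driver')[:1],spotter.spot_in('scene','bell')[:1])
exec(open('t.py').read())
```

```text
[296 215]
176 105
mark expected [321.63577442 198.73613012] knob [324.10343254 189.62002149]
[{'extent': [292.0, 157.6, 319.3, 172.4], 'conf': 0.71}] [{'extent': [359.0, 145.1, 399.5, 195.8], 'conf': 0.82}]
t 20.8 ft [-0.044 -0.006 -0.028] F [ 0.19 -0.69 -0.2 ] j6 0.9985 j0 0.0596 qv6 0.001 tau6 -0.0 gap 0.05014198504126705
```

View pics/fin.png

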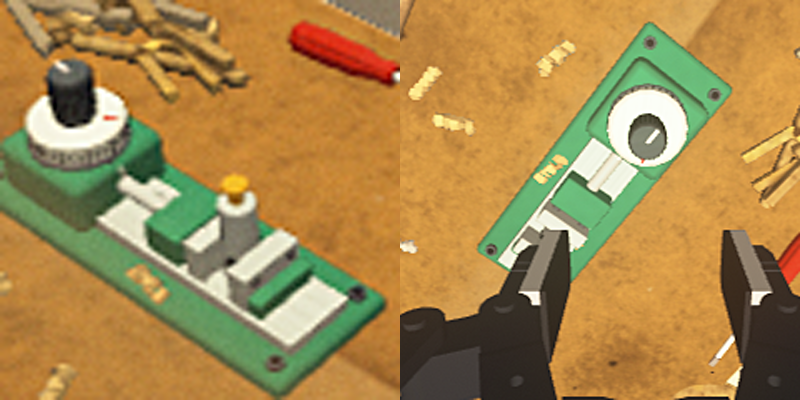

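The scene view shows the piston upright between the closed jaws. The red mark is at the same place, crop pixel (110,118), as before turning. The driver and bell haven't moved, and the gripper is clear.

```bash
python3 -c "
from workcell import env; print(env.hand_in())"
```

```text
the job is handed in; nothing more can be done
None
```

The largest of the three pistons now stands upright in the vise, clamped at about 12 N. I turned only the inner knob, about 2.39 rad clockwise in one grasp, then let go of it. The job was handed in at about 21 s on the robot's clock.

- **Clamping force:** the jaw nipped the piston at about 2.10 rad. That agrees with the 32–33 mm jaw gap I measured in the camera. I stopped 0.29 rad past the nip, where the angle gives 11.6 N and the wrist joint's torque 11.4 N. The wrist moment sensor averaged about 12 N; it is noisy, and around 5 N by the other two measures it read several newtons higher.
- **Ring, driver and bell:** by eye, the ring's red mark is in the same place as before the turn. The bell was detected at the same spot. The screwdriver looks unmoved, but its last detection box covered only the handle, partly hidden by the arm.
- **Grip reading:** while I held the piston, the gripper read about 18 mm for its 20 mm diameter. A close look showed it held upright, so I took this as the pads compressing.
- **After letting go:** with the gripper 16 cm above the knob, the wrist force was close to zero.

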